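# Draw the spring balance to its set mark for a load-cell check

### The arm

A 6-joint arm with a two-finger parallel gripper is mounted at the origin on the work surface. World frame = base frame: x ahead of the robot, y to its left, z up, the work surface at z = 0. Lengths are in m, angles in rad, forces in N, time in s.
With the tool pointing down it reaches from about 0.275 to 0.825 m from the base axis. Payload 5.2 kg.
Tool frame: the origin (TCP) lies between the finger pads; the fingertips stand 8 mm ahead of it and the grasp point (between the pads) lies 11 mm behind it (arm.tcp_to_tips is the distance from the TCP to the fingertips, in m); y points along the fingers, x is the direction in which the jaws open and shut, and the axes are right-handed (so a half turn about y gives the same grasp; the last joint's range is limited). The gripper opens to 93 mm and grips with 3 to 60 N. Pads are 15 mm wide; open, the fingers measure 128 mm over their backs; the gripper's body (75 mm by 188 mm) begins 65 mm behind the grasp point.
Start: joints at [0.981, 0.259, 1.535, -0, 1.348, -0.203], TCP at [0.207, 0.509, 0.227] pointing down, gripper open.
Joint ranges: [-3.14, 3.14], [-0.91, 2.08], [0.19, 2.58], [-1.22, 4.36], [0.22, 2.71], [-3.12, 3.12]. Speed limits (rad/s): [2.57, 2.57, 3.14, 3.14, 3.14, 3.14].

### API

Orientations are given as [roll, pitch, yaw] about the fixed x, y, z axes, in that order (R = Rz(yaw) Ry(pitch) Rx(roll)).
In Python, from workcell import monitor, viewer, arm gives the robot as it stands.
- The arm moves only by the shell command python3 -m inch 'ROWS' [OPENING]. ROWS is JSON, a list of rows, each a list of 2 entries, a list of its own where there are three numbers: the shift along the tool's x, y, z in cm, then the turn, a rotation vector about the tool's x, y, z in rad. A call has 1 to 20 rows; each row shifts and turns the commanded pose from where the row before left it, along the tool's axes as they then stand; what a row does not reach is not made up. A row lasts 1/10 s, in which the tool goes at most 50 mm and 8.59 degrees, less where a joint would pass 70% of its speed; a pose out of reach is approached as far as the arm can. A call is refused whole if a number of a shift passes 5 or a number of a turn 0.15, either way. A call with a gripper value outside its range is refused whole. OPENING is the gripper command: -1 is shut, 1 is fully open, values between are in proportion, set as the call begins (- or left out, the last holds). The fingers move at their own pace and stop on an object; the grip force is fixed at half the most. Time passes only in rows, so rows that do not move let the fingers close. It gives the time, the measured TCP pose, the force and the opening at its end, in the units of the state.
- monitor.read_state(): the state, without advancing time (a new reading comes with each control period).
- viewer.capture(name): name is "side" or "top" or "wrist"; returns the picture (420x560x3 uint8, red, green, blue); there is no depth.
- viewer.camera_info(name): a dict with "fovy" (degrees; the focal length in pixels is half the picture's height over the tangent of half this angle, whatever the lens; pixels are square), "cx", "cy" (the principal point, pixels), "distortion" ([k1, k2, p1, p2, k3] as OpenCV has them; the pictures are not rectified), "view" (4x4, takes a point from world to camera coordinates); the wrist camera has in their place "mount" (4x4, takes a point from camera to tool coordinates, whose origin is the TCP and whose axes are the tool frame's). Camera axes: x right, y up, looking along -z (the intrinsics and any distortion apply to the point x, -y, -z); pixel columns grow to the right and rows downward; lengths in m; the calibration is good to about 2 mm. A picture is of the moment at which its call begins: read the wrist's pose just before it. camera_info takes no time and is no camera call.
- arm.hand_in(): hands the job in, once; it reports no verdict.
The state is a dict: "time": time; "joint_positions": joint angles; "qvel": joint speeds; "effort": joint torques, N m; "ee_pos": TCP position; "tool_rot": TCP orientation; "wrist_force": force on the tool from outside, world axes, zero at the start; "torque": the same for the moment, N m; "width": opening from 0.0 (shut) to 1.0 (fully open).
Only numpy, scipy, OpenCV 4.12 (cv2) and the standard library are available. Lean on these libraries where they do the work, as an engineer would, in place of code of your own. Each camera call takes 0.05 s, during which the arm holds its last target.

### The job

The tubular spring balance coupled to the load cell is lying on its rests with its scale turned away: with the handle still in, roll the tube over on its rests until the scale faces straight up. Then draw the spring-loaded handle out until the pointer stands between the two ears of the marker clip, and hold it there steadily for the load-cell reading. Finish while still gripping the drawn handle; do not shift the clip along the tube, and leave the other things on the desk where they are.

Things in the scene. Friction and masses are not known exactly. Their poses are not given: they have to be found in the camera images.
- rig: Fixed load-cell rig: aluminium base plate 300x90x12 mm, at its +x end a steel upright 94 mm high with a load cell, and two low rests on which the tubular spring balance lies, coupled to the cell. Origin: centre of the plate's underside. x points along the balance from handle to load cell, z up; the balance's axis is along x at y = 0, 58 mm over the desk. Handle pulls out along -x.
- balance (a joint): Turn of the whole balance about its axis, rad. 0: scale straight up; positive: scale leans to the rig's -y; starts at 0.8 to 2.0. To lower it, move the tube's top towards the rig's +y. It turns in place on its rests and stays where left (friction 1.5 N at the cap's rim). Press shut fingertips on top of the front cap (5 to 20 N) and drag across the axis: turn = (drag - some 2 mm lost) / 18 mm; repeat.
- front_cap (a point): Centre of the ribbed black front cap of the balance, on its axis: a cylinder 36 mm in diameter, 36 mm long, its top 76 mm over the desk, 148 mm from the rig's origin towards the handle. Site x points along the balance to the load cell, point z out of the scale face. Behind it the aluminium tube, 30 mm in diameter, bears a white scale plate 128 mm long with a dark slot.
- handle (a point): Centre of the grey pull handle at the free end of the balance, on its axis, 58 mm over the desk: a round waist 20 mm in diameter and 42 mm long between flanges 30 mm in diameter. Grip the waist from above, fingers on either side of the axis. At rest it is 50 mm beyond the centre of the front cap. Moves along the rig's -x when drawn.
- plunger (a joint): How far the handle is drawn out, m: 0 fully in, 0.10 fully out. A spring of 100 N/m with 1 N preload pulls it back in at once when let go (4 to 9 N at the clip positions).
- pointer (a point): The pointer, a dark cross-tab 4 mm long (along the tube) and 16 mm wide riding in the slot of the scale and fixed to the handle's rod. The point lies on the balance's axis, level with the middle of the pointer; it moves with the handle, along the rig's -x.
- clip_mid (a point): The marker clip, a black open band 10 mm wide (along the tube), 34 mm in diameter, clipped round the tube over the scale, with two small ears standing beside the slot. The point lies on the balance's axis, level with the middle of the clip's width. The clip sits 30 to 80 mm from the pointer's rest position towards the handle, and holds by friction (about 15 N).
- gel_bottle: White squeeze bottle with a pointed nozzle standing on the desk, 48 mm in diameter, 145 mm high; origin at the centre of its foot. Bystander.
- amplifier: Grey amplifier box lying on the desk, 105 x 150 x 38 mm, black sockets on one side; origin at the centre of its underside. Bystander.
- syringe: Clear empty syringe lying on the desk, about 150 mm long, 21 mm high; origin under the barrel, on the desk. Bystander.
- mouse: Black computer mouse on the desk, 100 x 58 x 31 mm; origin at the centre of its underside. Bystander.

How it is judged:
By the outcome, as a careful person would: the job done as asked, in the order asked, and still so for the second after the job is handed in, while the arm keeps its last pose, push and grip.
It also fails if it takes over 48 s, if anything falls off the work surface, if the arm or the gripper's body presses on something with over 40 N, if the wrist force passes 120 N, or if a joint passes its speed limit or range.

## Working session

There is one attempt and no reset: what is moved stays moved. The work goes in short steps, Python scripts to look and compute and a shell command to move; the robot and the scene stay as the last step left them, time stands still between calls to the robot, and variables do not carry over. Pictures are saved under pics/ and viewed, and the job is handed in when it is done.

```bash
ls; mkdir -p pics; cat > h.py <<'E'
import numpy as np, cv2, json
from workcell import monitor, viewer, arm
from scipy.spatial.transform import Rotation as R
def save(n,img): cv2.imwrite('pics/'+n+'.png',cv2.cvtColor(img,cv2.COLOR_RGB2BGR))
def cam(name,st=None):
    i=viewer.camera_info(name); f=210/np.tan(np.radians(i['fovy'])/2)
    K=np.array([[f,0,i['cx']],[0,f,i['cy']],[0,0,1.]]); D=np.array(i['distortion'],float)
    if 'view' in i: V=np.array(i['view'])
    else:
        T=np.eye(4); T[:3,:3]=toolR(st); T[:3,3]=st['ee_pos']
        V=np.linalg.inv(T@np.array(i['mount']))
    F=np.diag([1,-1,-1,1.])@V
    return K,D,F
def toolR(st): return R.from_euler('xyz',st['tool_rot']).as_matrix()
def ray(c,px):
    K,D,F=c; u=cv2.undistortPoints(np.array(px,float).reshape(-1,1,2),K,D).reshape(-1,2)
    d=np.c_[u,np.ones(len(u))]@F[:3,:3]; o=-F[:3,:3].T@F[:3,3]
    return o,d
def onz(c,px,z):
    o,d=ray(c,px); return o+d*((z-o[2])/d[:,2])[:,None]
def proj(c,P):
    K,D,F=c; return cv2.projectPoints(np.array(P,float).reshape(-1,3),cv2.Rodrigues(F[:3,:3])[0],F[:3,3],K,D)[0].reshape(-1,2)
E
python3 - <<'E'
from h import *
s=monitor.read_state(); print(s)
for n in ('side','top','wrist'):
    save(n+'0',viewer.capture(n)); 
    i=viewer.camera_info(n); print(n,i['fovy'],i['distortion'],np.round(i.get('view',i.get('mount')),3).tolist())
E
```

```text
pics
{'time': 0.0, 'joint_positions': array([ 9.81171266e-01,  2.59370151e-01,  1.53607298e+00,  3.98019833e-06,
        1.34799117e+00, -2.02767307e-01]), 'qvel': array([ 0.00034999, -0.00083138,  0.0004701 ,  0.00067396,  0.00010948,
       -0.000367  ]), 'effort': array([-3.69501004e-04, -4.37317872e+01, -2.83998048e+01,  7.19898054e-02,
        4.16657561e-02, -6.96112693e-05]), 'ee_pos': array([0.20716537, 0.5089237 , 0.22580714]), 'tool_rot': array([-1.57042165,  0.00180314,  1.18393803]), 'wrist_force': array([-0.11328508, -0.64561725, -0.39391748]), 'torque': array([ 0.07198721,  0.02087609, -0.02562442]), 'width': 0.9971729313034435}
side 52.853348603817004 [0.03909379 0.         0.         0.         0.        ] [[0.783, -0.622, 0.005, -0.44], [0.323, 0.414, 0.851, -0.24], [-0.531, -0.665, 0.525, -0.907], [0.0, 0.0, 0.0, 1.0]]
top 46.111849721961626 [-0.09391552  0.          0.          0.          0.        ] [[0.003, -1.0, 0.017, -0.024], [0.987, 0.006, 0.158, -0.578], [-0.158, 0.017, 0.987, -1.384], [0.0, 0.0, 0.0, 1.0]]
wrist 59.10795532532742 [0.01175315 0.         0.         0.         0.        ] [[1.0, 0.001, -0.0, -0.001], [-0.001, 0.3, -0.954, -0.159], [-0.0, 0.954, 0.3, 0.083], [0.0, 0.0, 0.0, 1.0]]
```

View pics/side0.png

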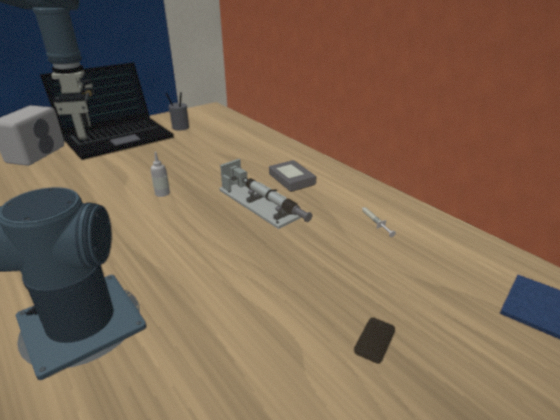

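View pics/top0.png

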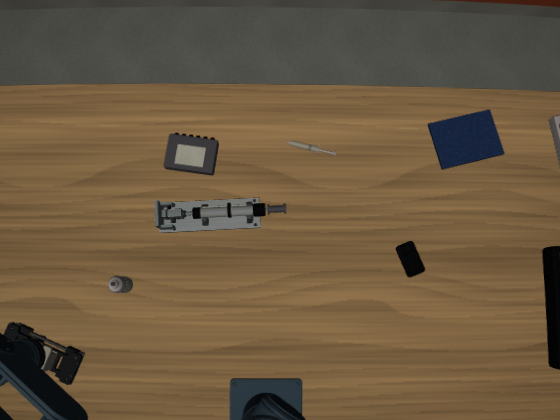

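View pics/wrist0.png

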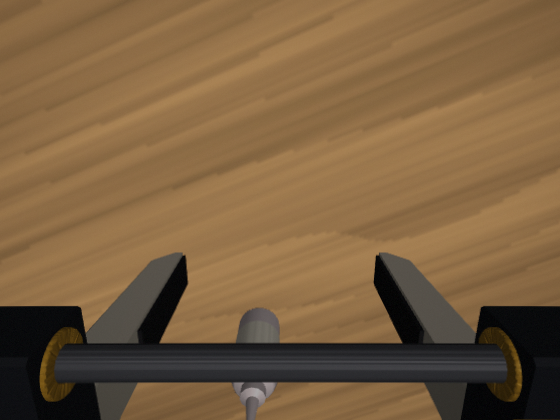

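```bash
python3 - <<'E'
from h import *
a=cv2.imread('pics/top0.png'); c=a[185:245,140:300]; cv2.imwrite('pics/topz.png',cv2.resize(c,None,fx=5,fy=5,interpolation=cv2.INTER_CUBIC))
a=cv2.imread('pics/side0.png'); c=a[150:230,210:320]; cv2.imwrite('pics/sidez.png',cv2.resize(c,None,fx=7,fy=7,interpolation=cv2.INTER_CUBIC))
E
```

```text
(no output)
```

View pics/topz.png

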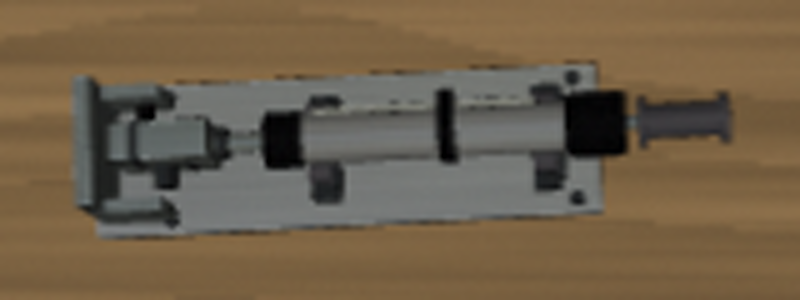

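View pics/sidez.png

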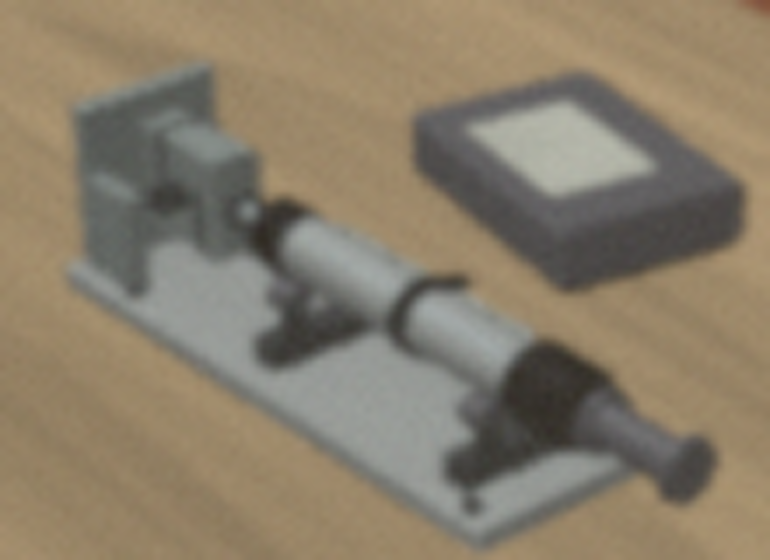

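```bash
python3 - <<'E'
from h import *
c=cam('top')
def p(l): return np.array(l,float)/5+[139.6,184.6]
pl=onz(c,p([(598,64),(603,212),(100,237)]),.012); print(pl.round(4))
ax=onz(c,p([(597,123),(283,139),(641,120),(730,117),(567,124),(627,122),(447,126)]),.058); print(ax.round(4))
d=pl[1]-pl[2]; print(np.linalg.norm(d),np.linalg.norm(pl[0]-pl[1]), np.arctan2(-d[1],-d[0]))
d=ax[0]-ax[1];print(np.linalg.norm(d),np.arctan2(-d[1],-d[0]))
s=cam('side'); q=lambda l:np.array(l,float)/7+[209.6,149.6]
print(onz(s,q([(480,548),(70,272)]),.0).round(4), onz(s,q([(650,440)]),.058).round(4), onz(s,q([(560,395),(690,470)]),.058).round(4))
E
```

```text
[[0.6292 0.0232 0.012 ]
 [0.5402 0.0196 0.012 ]
 [0.5235 0.3167 0.012 ]]
[[ 0.5858  0.0229  0.058 ]
 [ 0.5754  0.2033  0.058 ]
 [ 0.5877 -0.0024  0.058 ]
 [ 0.5897 -0.0537  0.058 ]
 [ 0.5851  0.0401  0.058 ]
 [ 0.5865  0.0056  0.058 ]
 [ 0.5835  0.1091  0.058 ]]
0.29758931489602214 0.08904482996816834 1.626764869082474
0.18069105819192513 1.6281158850633504
[[0.5416 0.0219 0.    ]
 [0.529  0.3265 0.    ]] [[ 0.5894 -0.0271  0.058 ]] [[ 0.5827  0.0216  0.058 ]
 [ 0.5876 -0.0535  0.058 ]]
```

```bash
cat >> h.py <<'E'
TH=1.627
X=np.array([np.cos(TH),np.sin(TH),0]); Y=np.array([-np.sin(TH),np.cos(TH),0]); O=np.array([.5764,.170,0])
def rig(x,y,z): return O+x*X+y*Y+np.array([0,0,z])
def delta(P,yaw=None,st=None):
    st=st or monitor.read_state(); M=toolR(st)
    print('t',round(st['time'],2),'pos',np.round(st['ee_pos'],4),'rpy',np.round(st['tool_rot'],4),'F',np.round(st['wrist_force'],1),'w',round(st['width'],3))
    if yaw is not None:
        G=R.from_euler('xyz',[-np.pi/2,0,yaw]).as_matrix(); print('turn',R.from_matrix(M.T@G).as_rotvec().round(4)); M=G
    print('shift cm (after turn)',(100*M.T@(np.array(P)-st['ee_pos'])).round(2))
E
python3 - <<'E'
from h import *
delta([.583,.04,.21],TH-np.pi/2)
E
python3 -m inch '[[[0,0,0],[0,0.14,0]],[[0,0,0],[0,0.14,0]],[[0,0,0],[0,0.14,0]],[[0,0,0],[0,0.14,0]],[[0,0,0],[0,0.14,0]],[[0,0,0],[0,0.14,0]],[[0,0,0],[0,0.14,0]],[[0,0,0],[0,0.15,0]]]' -1
python3 - <<'E'
from h import *
delta([.583,.04,.21],TH-np.pi/2)
E
```

```text
t 0.15 pos [0.2072 0.509  0.226 ] rpy [-1.5705e+00  1.3000e-03  1.1840e+00] F [ 0.   0.3 -0.3] w 0.994
turn [ 5.0000e-04  1.1278e+00 -1.3000e-03]
shift cm (after turn) [ 34.88   1.6  -48.94]
time: 0.95
ee_pos: [0.2073, 0.5092, 0.2263]
tool_rot: [-1.571, 0.0, 0.048]
wrist_force: [0.6, -0.1, -0.5]
width: 0.36
t 0.95 pos [0.2073 0.5092 0.2263] rpy [-1.5714e+00  5.0000e-04  4.8100e-02] F [ 0.6 -0.1 -0.5] w 0.36
turn [ 0.0006 -0.0081 -0.0005]
shift cm (after turn) [ 34.87   1.63 -48.95]
```

```bash
python3 -m inch '[[[1.75,0,-2.45],[0,-0.008,0]],[[1.75,0,-2.45],[0,0,0]],[[1.75,0,-2.45],[0,0,0]],[[1.75,0,-2.45],[0,0,0]],[[1.75,0,-2.45],[0,0,0]],[[1.75,0,-2.45],[0,0,0]],[[1.75,0,-2.45],[0,0,0]],[[1.75,0,-2.45],[0,0,0]],[[1.75,0,-2.45],[0,0,0]],[[1.75,0,-2.45],[0,0,0]],[[1.75,0.2,-2.45],[0,0,0]],[[1.75,0.2,-2.45],[0,0,0]],[[1.75,0.2,-2.45],[0,0,0]],[[1.75,0.2,-2.45],[0,0,0]],[[1.75,0.2,-2.45],[0,0,0]],[[1.75,0.2,-2.45],[0,0,0]],[[1.75,0.2,-2.45],[0,0,0]],[[1.75,0.2,-2.45],[0,0,0]],[[1.75,0,-2.45],[0,0,0]],[[1.6,0,-2.4],[0,0,0]]]'
python3 -m inch '[[[0,0,0],[0,0,0]],[[0,0,0],[0,0,0]]]'
python3 - <<'E'
from h import *
delta([.583,.04,.21],TH-np.pi/2)
s=monitor.read_state(); save('w1',viewer.capture('wrist')); save('t1',viewer.capture('top'))
E
```

```text
time: 2.95
ee_pos: [0.5859, 0.0412, 0.2102]
tool_rot: [-1.571, 0.001, 0.062]
wrist_force: [0.2, -0.4, 1.4]
width: 0.006
time: 3.15
ee_pos: [0.5852, 0.0419, 0.21]
tool_rot: [-1.57, 0.001, 0.061]
wrist_force: [-0.8, 0.0, -0.2]
width: 0.004
t 3.15 pos [0.5852 0.0419 0.21  ] rpy [-1.5702e+00  1.5000e-03  6.0600e-02] F [-0.8  0.  -0.2] w 0.004
turn [-0.0006  0.0044 -0.0015]
shift cm (after turn) [-0.23 -0.   -0.18]
```

View pics/w1.png

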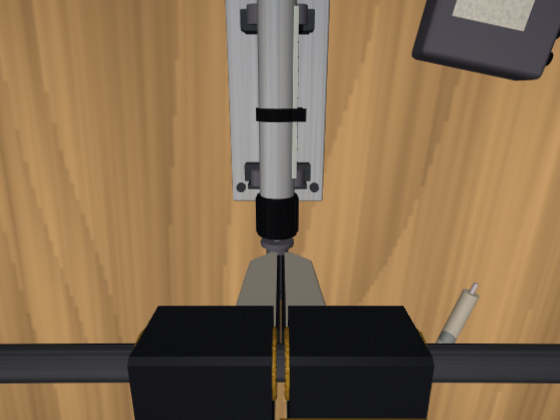

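View pics/t1.png

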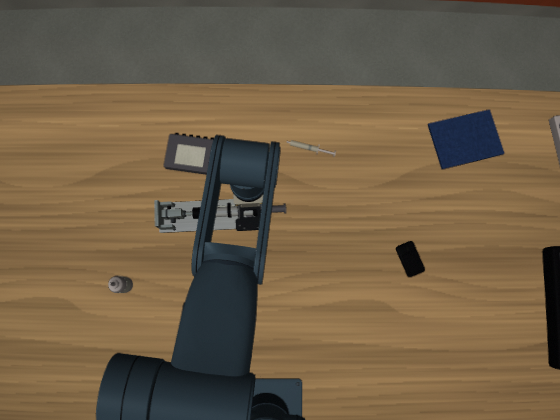

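```bash
python3 - <<'E'
from h import *
s=monitor.read_state(); c=cam('wrist',s)
P=onz(c,[(256.5,200),(298,200),(257,230),(298,230),(260,150),(294,150),(261,50),(293,50),(281,114)],.058)
for p in P: print(p.round(4), 'rig', np.round([(p-O)@X,(p-O)@Y],4))
g=onz(c,[(232,200),(322,200)],.012); print(g.round(4), [(np.round([(p-O)@X,(p-O)@Y],4)) for p in g])
print(proj(c,[rig(-.148,0,.058),rig(-.198,0,.058)]))
a=cv2.imread('pics/w1.png')[0:260,210:350]; cv2.imwrite('pics/w1z.png',cv2.resize(a,None,fx=3,fy=2.3 and 3)[:600])
E
```

```text
[0.5644 0.0342 0.058 ] rig [-0.1349  0.0196]
[0.6006 0.0365 0.058 ] rig [-0.1347 -0.0166]
[0.566  0.0063 0.058 ] rig [-0.1629  0.0196]
[0.6027 0.0086 0.058 ] rig [-0.1627 -0.0172]
[0.5654 0.078  0.058 ] rig [-0.0912  0.0161]
[0.5939 0.0798 0.058 ] rig [-0.091  -0.0124]
[0.5627 0.1553 0.058 ] rig [-0.0139  0.0145]
[0.5875 0.1569 0.058 ] rig [-0.0137 -0.0103]
[0.5812 0.1083 0.058 ] rig [-0.0618 -0.0013]
[[0.5376 0.0192 0.012 ]
 [0.6277 0.0248 0.012 ]] [array([-0.1484,  0.0472]), array([-0.1478, -0.043 ])]
[[278.88598612 214.37082658]
 [278.63523078 265.67879819]]
```

View pics/w1z.png

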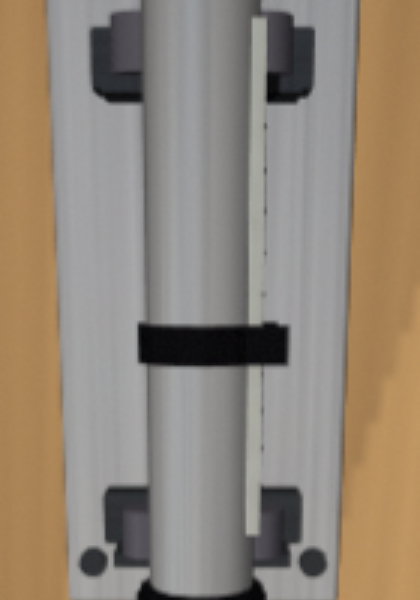

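```bash
python3 - <<'E'
from h import *
delta(rig(-.148,-.011,.092),TH-np.pi/2)
E
python3 -m inch '[[[0.5,1,-0.9],[0,0.004,0]],[[0.5,2,-0.9],[0,0,0]],[[0.1,3,0],[0,0,0]],[[0,3,0],[0,0,0]],[[0,2,0],[0,0,0]],[[0,0.8,0],[0,0,0]],[[0,0,0],[0,0,0]],[[0,0,0],[0,0,0]]]'
python3 - <<'E'
from h import *
delta(rig(-.148,-.011,.084),TH-np.pi/2)
E
```

```text
t 3.25 pos [0.5847 0.043  0.2104] rpy [-1.5702e+00  1.0000e-03  6.2500e-02] F [-1.1  0.6 -0.2] w 0.009
turn [-0.0005  0.0063 -0.001 ]
shift cm (after turn) [ 0.99 11.84 -2.07]
time: 4.05
ee_pos: [0.5981, 0.025, 0.0935]
tool_rot: [-1.571, -0.001, 0.058]
wrist_force: [0.5, 0.0, 0.1]
width: 0.008
t 4.05 pos [0.5981 0.025  0.0935] rpy [-1.5711e+00 -1.3000e-03  5.8400e-02] F [0.5 0.  0.1] w 0.008
turn [0.0003 0.0022 0.0013]
shift cm (after turn) [-0.25  0.95 -0.2 ]
```

```bash
python3 -m inch '[[[-0.2,0.4,-0.1],[0,0,0]],[[0,0.3,0],[0,0,0]],[[0,0.2,0],[0,0,0]],[[0,0,0],[0,0,0]]]'
python3 -m inch '[[[0,0.1,0],[0,0,0]],[[0,0.1,0],[0,0,0]],[[0,0,0],[0,0,0]]]'
```

```text
time: 4.45
ee_pos: [0.5955, 0.0238, 0.0836]
tool_rot: [-1.571, 0.0, 0.058]
wrist_force: [0.3, -0.4, -0.5]
width: 0.005
time: 4.75
ee_pos: [0.5961, 0.0238, 0.0822]
tool_rot: [-1.571, -0.001, 0.058]
wrist_force: [0.0, -1.1, 2.7]
width: 0.005
```

```bash
python3 -m inch '[[[0,0.1,0],[0,0,0]],[[0,0.1,0],[0,0,0]],[[0,0,0],[0,0,0]]]'
```

```text
time: 5.05
ee_pos: [0.5976, 0.0239, 0.0811]
tool_rot: [-1.571, -0.005, 0.058]
wrist_force: [2.5, 1.2, 5.1]
width: 0.004
```

```bash
python3 -m inch '[[[-0.2,0.02,0],[0,0,0]],[[-0.2,0.02,0],[0,0,0]],[[-0.2,0.02,0],[0,0,0]]]'
python3 -m inch '[[[-0.2,0,0],[0,0,0]],[[-0.2,0,0],[0,0,0]],[[-0.2,0,0],[0,0,0]]]'
```

```text
time: 5.35
ee_pos: [0.5945, 0.0236, 0.0822]
tool_rot: [-1.572, -0.011, 0.058]
wrist_force: [7.3, 3.3, 12.5]
width: 0.005
time: 5.65
ee_pos: [0.5894, 0.0232, 0.0836]
tool_rot: [-1.572, -0.014, 0.058]
wrist_force: [4.7, 2.8, 19.8]
width: 0.003
```

```bash
python3 -m inch '[[[-0.2,-0.05,0],[0,0,0]],[[-0.2,-0.05,0],[0,0,0]],[[-0.2,0,0],[0,0,0]]]'
python3 -m inch '[[[-0.2,0,0],[0,0,0]],[[-0.2,0,0],[0,0,0]],[[-0.2,0,0],[0,0,0]],[[0,0,0],[0,0,0]]]'
python3 - <<'E'
from h import *
s=monitor.read_state(); save('w2',viewer.capture('wrist'))
E
```

```text
time: 5.95
ee_pos: [0.5815, 0.0228, 0.0838]
tool_rot: [-1.572, -0.01, 0.058]
wrist_force: [2.0, 2.6, 16.3]
width: 0.007
time: 6.35
ee_pos: [0.573, 0.0223, 0.0828]
tool_rot: [-1.572, -0.004, 0.058]
wrist_force: [-3.9, 0.1, 16.2]
width: 0.002
```

View pics/w2.png

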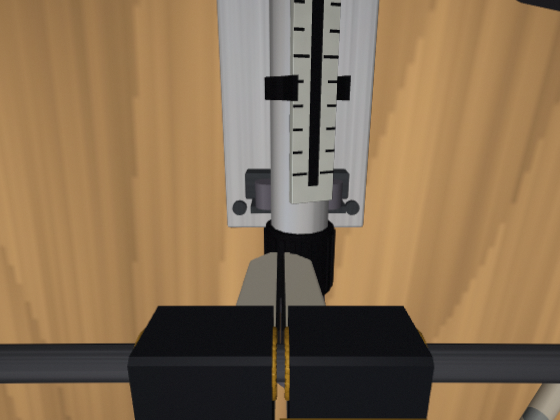

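```bash
python3 -m inch '[[[0,-1,0],[0,0,0]],[[0.4,-2,1],[0,0,0]],[[0.4,-3,1.5],[0,0,0]],[[0.4,-3,1.5],[0,0,0]],[[0,-1,1],[0,0,0]],[[0,0,0],[0,0,0]],[[0,0,0],[0,0,0]]]'
python3 - <<'E'
from h import *
s=monitor.read_state(); im=viewer.capture('wrist'); save('w3',im)
json.dump({k:np.array(v).tolist() for k,v in s.items()},open('s3.json','w'))
a=cv2.imread('pics/w3.png')[0:250,210:350]; cv2.imwrite('pics/w3z.png',cv2.resize(a,None,fx=3,fy=3)[:600])
print(s['ee_pos'],s['tool_rot'])
E
```

```text
time: 7.1
ee_pos: [0.5797, 0.073, 0.1787]
tool_rot: [-1.571, 0.002, 0.059]
wrist_force: [-0.8, -0.4, -0.6]
width: 0.004
[0.57971769 0.07297451 0.17865909] [-1.57097993  0.00216535  0.05866299]
```

View pics/w3.png

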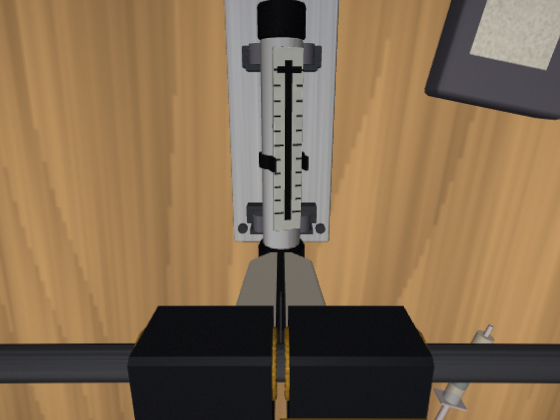

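View pics/w3z.png

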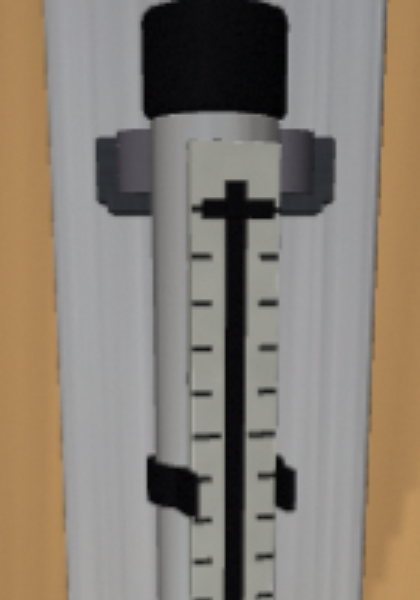

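```bash
python3 - <<'E'
from h import *
s=json.load(open('s3.json')); c=cam('wrist',s)
z=lambda l:np.array(l,float)/3+[209.67,-.33]
def rg(px,h):
    for p in onz(c,z(px),h): print('  ',np.round([(p-O)@X*1e3,(p-O)@Y*1e3],1))
print('rear cap edges z58'); rg([(142,60),(288,60)],.058)
print('tube left z58'); rg([(154,300),(157,560)],.058)
print('slot z74'); rg([(236,300),(236,560)],.074)
print('plate edges z73'); rg([(190,300),(281,300),(190,560),(275,560)],.0735)
print('pointer z74'); rg([(238,208)],.074)
print('ticks z74'); rg([(200,208),(200,257),(200,303),(200,347),(200,391),(205,435),(200,479),(200,521),(200,562)],.074)
print('clip left outer z58'); rg([(148,457),(148,499)],.058)
print('clip L ear'); rg([(195,472),(195,517)],.078)
print('clip R ear'); rg([(290,462),(290,510)],.07)
print('c',z([(0,0)]), (np.array(s['ee_pos'])-O)@Y)
E
```

```text
rear cap edges z58
   [32.1 18.3]
   [ 32.2 -14.7]
tube left z58
   [-19.9  16.4]
   [-84.5  16.5]
slot z74
   [-19.6  -3.1]
   [-80.4  -3.6]
plate edges z73
   [-19.6   7.4]
   [-19.6 -13.4]
   [-80.5   7.6]
   [-80.5 -13.2]
pointer z74
   [-0.  -3.4]
ticks z74
   [-0.1  5. ]
   [-10.3   5.1]
   [-20.3   5.1]
   [-30.    5.1]
   [-39.9   5.1]
   [-50.1   3.9]
   [-60.5   5.1]
   [-70.7   5.1]
   [-80.9   5.2]
clip left outer z58
   [-57.8  18.4]
   [-68.5  18.6]
clip L ear
   [-58.2   6.2]
   [-68.9   6.3]
clip R ear
   [-57.1 -16.5]
   [-68.8 -16.8]
c [[209.67  -0.33]] 0.002137869203852382
```

```bash
python3 - <<'E'
from h import *
delta(rig(-.148,-.003,.086),TH-np.pi/2)
E
```

```text
t 7.15 pos [0.5795 0.0727 0.1782] rpy [-1.5708  0.0032  0.0581] F [-0.3 -0.4 -0.1] w 0.005
turn [ 0.      0.0019 -0.0032]
shift cm (after turn) [ 0.54  9.22 -5.07]
```

```bash
python3 -m inch '[[[0.2,1,-2],[0,0,0]],[[0.3,2.5,-2],[0,0,0]],[[0,2.5,-1.1],[0,0,0]],[[0,2,0],[0,0,0]],[[0,1.2,0],[0,0,0]],[[0,0,0],[0,0,0]],[[0,0.2,0],[0,0,0]],[[0,0.2,0],[0,0,0]],[[0,0.1,0],[0,0,0]],[[0,0,0],[0,0,0]]]'
```

```text
time: 8.15
ee_pos: [0.5893, 0.0225, 0.0841]
tool_rot: [-1.571, -0.002, 0.058]
wrist_force: [-0.4, -0.3, 4.1]
width: 0.005
```

```bash
python3 -m inch '[[[0,0.1,0],[0,0,0]],[[0,0.1,0],[0,0,0]],[[0,0,0],[0,0,0]]]'
python3 -m inch '[[[-0.15,0,0],[0,0,0]],[[-0.15,0,0],[0,0,0]],[[-0.15,0,0],[0,0,0]],[[-0.15,0,0],[0,0,0]],[[-0.15,0,0],[0,0,0]],[[0,0,0],[0,0,0]],[[0,0,0],[0,0,0]]]'
python3 - <<'E'
from h import *
s=monitor.read_state(); save('w4',viewer.capture('wrist'))
E
```

```text
time: 8.45
ee_pos: [0.591, 0.0225, 0.0836]
tool_rot: [-1.572, -0.006, 0.058]
wrist_force: [1.0, 1.5, 10.5]
width: 0.007
time: 9.15
ee_pos: [0.5839, 0.0221, 0.0839]
tool_rot: [-1.572, -0.007, 0.058]
wrist_force: [1.3, 1.0, 11.7]
width: 0.006
```

View pics/w4.png

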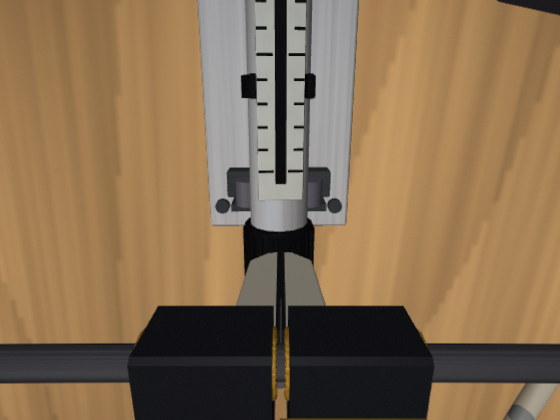

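```bash
python3 - <<'E'
from h import *
g=cv2.cvtColor(cv2.imread('pics/w4.png'),cv2.COLOR_BGR2GRAY)
for r in (30,120,140,168,215,240): print(r,list(enumerate(g[r,236:326].tolist(),236)) if r in(168,) else g[r,236:326].tolist())
E
```

```text
30 [163, 161, 164, 166, 167, 168, 164, 160, 157, 142, 104, 112, 119, 125, 129, 132, 137, 139, 139, 141, 167, 170, 169, 168, 168, 167, 167, 167, 167, 168, 166, 166, 166, 166, 167, 166, 167, 167, 150, 15, 13, 14, 17, 15, 13, 13, 16, 14, 13, 13, 65, 167, 165, 165, 165, 165, 166, 166, 165, 165, 165, 160, 125, 124, 124, 124, 123, 123, 120, 95, 97, 89, 78, 73, 66, 89, 156, 157, 155, 154, 155, 156, 158, 163, 161, 161, 161, 162, 159, 157]
120 [165, 166, 168, 169, 169, 169, 171, 173, 171, 171, 167, 159, 132, 118, 126, 134, 138, 143, 148, 151, 154, 164, 174, 173, 174, 174, 174, 175, 173, 173, 173, 175, 174, 174, 173, 173, 173, 174, 158, 40, 13, 12, 12, 13, 12, 12, 15, 14, 12, 31, 98, 169, 170, 168, 168, 169, 168, 168, 168, 168, 167, 168, 168, 168, 169, 168, 169, 159, 88, 92, 81, 73, 68, 98, 162, 163, 162, 162, 164, 165, 166, 167, 165, 164, 161, 162, 161, 162, 163, 165]
140 [167, 167, 167, 168, 170, 170, 170, 171, 172, 171, 169, 167, 155, 113, 123, 132, 139, 142, 147, 149, 147, 141, 171, 174, 173, 173, 173, 172, 171, 171, 173, 171, 170, 172, 172, 171, 172, 172, 160, 76, 12, 15, 10, 11, 13, 15, 
[... 1353 characters left out ...]
53, 155, 156, 159, 160, 162, 163, 166, 166, 167, 168, 171, 171, 171, 170, 170, 170, 170, 170, 169, 170, 167, 165, 165, 162, 158, 153, 148, 143, 143, 141, 140, 138, 136, 133, 130, 129, 127, 127, 123, 118, 113, 109, 105, 101, 98, 92, 88, 80, 73, 73, 116, 161, 160, 161, 164, 165, 162, 161, 159, 157, 158, 159, 164, 163, 162, 163, 163, 160, 159]
240 [148, 147, 147, 145, 144, 143, 135, 92, 8, 10, 11, 9, 7, 6, 8, 11, 10, 11, 6, 10, 11, 12, 12, 14, 13, 14, 6, 12, 14, 16, 17, 15, 12, 13, 11, 12, 11, 9, 13, 14, 13, 13, 11, 10, 11, 11, 10, 8, 11, 10, 12, 13, 8, 10, 12, 11, 10, 10, 9, 8, 10, 8, 8, 8, 7, 7, 7, 9, 6, 9, 12, 9, 4, 5, 14, 13, 8, 27, 83, 134, 135, 136, 137, 139, 138, 139, 139, 138, 141, 141]
```

```bash
python3 -m inch '[[[-0.1,0,0],[0,0,0]],[[0,0,0],[0,0,0]],[[0,0,0],[0,0,0]]]'
python3 -m inch '[[[0,-1,0],[0,0,0]],[[0,-2,1],[0,0,0]],[[0,-3,1.5],[0,0,0]],[[0,-3,1.5],[0,0,0]],[[0,-1,1],[0,0,0]],[[0,0,0],[0,0,0]],[[0,0,0],[0,0,0]],[[0,0,0],[0,0,0]]]' 1
python3 - <<'E'
from h import *
s=monitor.read_state(); im=viewer.capture('wrist'); save('w5',im)
json.dump({k:np.array(v).tolist() for k,v in s.items()},open('s5.json','w'))
a=cv2.imread('pics/w5.png')[0:250,210:350]; cv2.imwrite('pics/w5z.png',cv2.resize(a,None,fx=3,fy=3)[:600])
print(s['ee_pos'],s['tool_rot'])
g=cv2.cvtColor(cv2.imread('pics/w5.png'),cv2.COLOR_BGR2GRAY)
for r in (120,135,185,20): print(r,g[r,250:310].tolist())
E
```

```text
time: 9.5
ee_pos: [0.583, 0.0221, 0.084]
tool_rot: [-1.572, -0.007, 0.058]
wrist_force: [1.4, 1.0, 13.0]
width: 0.006
time: 10.3
ee_pos: [0.5762, 0.0713, 0.1791]
tool_rot: [-1.571, 0.003, 0.058]
wrist_force: [-0.0, 0.0, -0.3]
width: 0.644
[0.57616897 0.07134812 0.17911784] [-1.57072733  0.00342649  0.05769005]
120 [158, 159, 156, 156, 155, 158, 159, 158, 159, 161, 163, 166, 161, 158, 154, 155, 135, 102, 114, 124, 130, 141, 168, 162, 161, 164, 162, 163, 163, 165, 165, 166, 154, 75, 14, 11, 13, 10, 10, 20, 77, 164, 162, 162, 161, 160, 160, 161, 160, 161, 161, 152, 81, 97, 83, 72, 84, 152, 152, 153]
135 [157, 159, 157, 156, 156, 158, 160, 157, 160, 161, 163, 166, 164, 159, 156, 159, 151, 102, 114, 124, 130, 140, 156, 165, 165, 164, 163, 163, 162, 163, 164, 164, 153, 74, 11, 13, 12, 13, 12, 19, 79, 166, 166, 166, 166, 167, 166, 167, 165, 165, 165, 158, 100, 95, 81, 75, 99, 153, 155, 154]
185 [157, 158, 157, 157, 156, 154, 157, 160, 161, 160, 162, 163, 165, 164, 159, 158, 155, 123, 113, 125, 133, 134, 103, 96, 96, 95, 96, 95, 113, 167, 166, 167, 155, 74, 14, 13, 11, 11, 12, 49, 132, 165, 164, 161, 140, 101, 102, 99, 100, 102, 102, 78, 91, 80, 72, 97, 153, 154, 156, 155]
20 [152, 153, 151, 152, 151, 151, 153, 153, 156, 156, 153, 150, 128, 30, 6, 4, 7, 10, 12, 10, 8, 10, 11, 11, 11, 11, 11, 11, 12, 10, 14, 14, 14, 13, 12, 15, 14, 16, 13, 13, 13, 10, 10, 10, 9, 10, 10, 9, 7, 8, 8, 5, 7, 5, 3, 6, 7, 6, 6, 1]
```

View pics/w5.png

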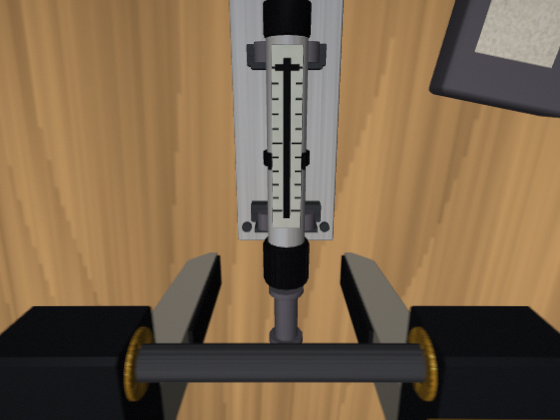

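View pics/w5z.png

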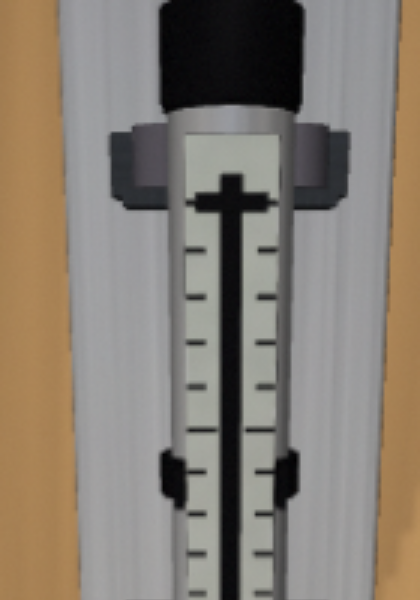

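```bash
python3 - <<'E'
from h import *
s=json.load(open('s5.json')); c=cam('wrist',s)
z=lambda l:np.array(l,float)/3+[209.67,-.33]
def rg(n,px,h):
    print(n)
    for p in onz(c,z(px),h): print('  ',np.round([(p-O)@X*1e3,(p-O)@Y*1e3],1))
rg('pointer',[(231,193),(231,202),(231,212)],.074)
rg('ticks',[(200,202),(200,250),(200,297),(200,342),(200,386),(200,430),(200,471),(200,514),(200,554)],.074)
rg('clipL outer z58/62',[(161,450),(161,494)],.060)
rg('L ear z77',[(180,460),(180,508)],.076)
rg('R ear z77',[(281,460),(281,508)],.076)
rg('clipR outer',[(299,450),(299,494)],.060)
rg('handle, cap',[(3*(285-209.67),3*252),(3*(285-209.67),3*290),(3*(285-209.67),3*337)],.058)
delta(rig(-.198,.0012,.12),TH-np.pi/2)
E
```

```text
pointer
   [1.7 1.9]
   [-0.2  1.8]
   [-2.2  1.8]
ticks
   [-0.2  8.7]
   [-10.2   8.7]
   [-20.4   8.8]
   [-30.3   8.8]
   [-40.2   8.8]
   [-50.4   8.8]
   [-60.1   8.9]
   [-70.5   8.9]
   [-80.4   8.9]
clipL outer z58/62
   [-57.2  18.8]
   [-68.3  18.9]
L ear z77
   [-57.1  13.5]
   [-68.6  13.6]
R ear z77
   [-57.1 -10.3]
   [-68.6 -10.5]
clipR outer
   [-57.1 -15.7]
   [-68.2 -15.9]
handle, cap
   [-141.2    2.1]
   [-176.3    2. ]
   [-223.2    1.7]
t 10.35 pos [0.5763 0.0713 0.1792] rpy [-1.5706  0.0032  0.0574] F [-0.9  0.6  0.1] w 0.685
turn [-0.0002  0.0012 -0.0032]
shift cm (after turn) [ 0.44  5.92 -9.95]
```

```bash
python3 -m inch '[[[0.2,1,-2.5],[0,0,0]],[[0.2,1.5,-2.5],[0,0,0]],[[0,1.5,-2.5],[0,0,0]],[[0,1,-2.4],[0,0,0]],[[0,0.9,0],[0,0,0]],[[0,0,0],[0,0,0]],[[0,0,0],[0,0,0]]]' 1
python3 - <<'E'
from h import *
s=monitor.read_state(); save('w6',viewer.capture('wrist'))
delta(rig(-.198,.0012,.047),TH-np.pi/2)
E
```

```text
time: 11.05
ee_pos: [0.5865, -0.0261, 0.1215]
tool_rot: [-1.57, 0.001, 0.058]
wrist_force: [-0.0, -0.5, 0.3]
width: 1.0
t 11.1 pos [ 0.5869 -0.0259  0.1221] rpy [-1.5704e+00  1.0000e-04  5.8600e-02] F [ 0.3 -0.7  1.2] w 1.005
turn [-0.0004  0.0024 -0.0001]
shift cm (after turn) [-0.07  7.51 -0.18]
```

View pics/w6.png

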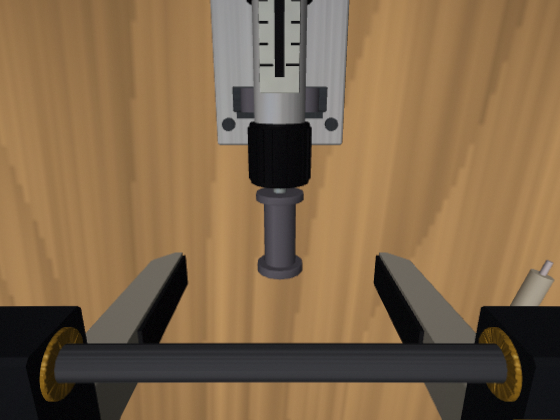

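```bash
python3 - <<'E'
from h import *
s=monitor.read_state(); c=cam('wrist',s)
print([np.round([(p-O)@X*1e3,(p-O)@Y*1e3],1) for p in onz(c,[(279.5,202),(279.5,230),(279.5,258)],.066)])
print(((s['ee_pos']-O)@X,(s['ee_pos']-O)@Y))
E
python3 -m inch '[[[0,1.5,-0.2],[0,0,0]],[[0,2,0],[0,0,0]],[[0,2,0],[0,0,0]],[[0,1.5,0],[0,0,0]],[[0,0.4,0],[0,0,0]],[[0,0,0],[0,0,0]],[[0,0,0],[0,0,0]]]' 1
```

```text
[array([-177.1,    0.9]), array([-195.2,    0.8]), array([-214.1,    0.8])]
(np.float64(-0.19621746180750863), np.float64(0.0004773001860000714))
time: 11.8
ee_pos: [0.5879, -0.0284, 0.0491]
tool_rot: [-1.571, -0.002, 0.059]
wrist_force: [-1.0, -0.5, -0.4]
width: 0.999
```

```bash
python3 -m inch '[[[0,0.1,0],[0,0,0]],[[0,0,0],[0,0,0]],[[0,0,0],[0,0,0]],[[0,0,0],[0,0,0]],[[0,0,0],[0,0,0]],[[0,0,0],[0,0,0]],[[0,0,0],[0,0,0]],[[0,0,0],[0,0,0]],[[0,0,0],[0,0,0]],[[0,0,0],[0,0,0]]]' -1
python3 - <<'E'
from h import *
s=monitor.read_state(); save('w7',viewer.capture('wrist'))
s=monitor.read_state();print(s['ee_pos'],s['width']*93,(s['ee_pos']-O)@X,(s['ee_pos']-O)@Y)
E
```

```text
time: 12.8
ee_pos: [0.586, -0.0288, 0.0468]
tool_rot: [-1.571, 0.002, 0.058]
wrist_force: [-0.7, -0.9, 4.0]
width: 0.202
[ 0.58619941 -0.02878134  0.04694812] 18.978909918257056 -0.1990179365562961 0.0013824236700838554
```

View pics/w7.png

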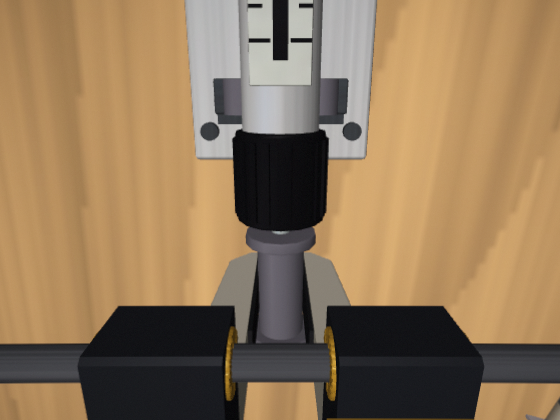

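```bash
python3 -m inch '[[[0,0,-0.2],[0,0,0]],[[0,0,-0.4],[0,0,0]],[[0,0,-0.5],[0,0,0]],[[0,0,-0.5],[0,0,0]],[[0,0,-0.5],[0,0,0]],[[0,0,-0.5],[0,0,0]],[[0,0,-0.5],[0,0,0]],[[0,0,-0.5],[0,0,0]],[[0,0,-0.5],[0,0,0]],[[0,0,-0.5],[0,0,0]],[[0,0,-0.4],[0,0,0]],[[0,0,-0.4],[0,0,0]],[[0,0,-0.3],[0,0,0]],[[0,0,0],[0,0,0]],[[0,0,0],[0,0,0]]]'
python3 - <<'E'
from h import *
for n in('wrist','top','side'): save(n+'8',viewer.capture(n))
s=monitor.read_state();print(s['ee_pos'],s['width']*93,(s['ee_pos']-O)@X,(s['ee_pos']-O)@Y,s['wrist_force'])
a=cv2.imread('pics/top8.png'); c=a[175:245,140:320]; cv2.imwrite('pics/top8z.png',cv2.resize(c,None,fx=4,fy=4,interpolation=cv2.INTER_CUBIC))
a=cv2.imread('pics/side8.png'); c=a[150:230,210:320]; cv2.imwrite('pics/side8z.png',cv2.resize(c,None,fx=7,fy=7,interpolation=cv2.INTER_CUBIC))
E
```

```text
time: 14.35
ee_pos: [0.5895, -0.0846, 0.0468]
tool_rot: [-1.568, 0.002, 0.058]
wrist_force: [-3.4, 5.4, 3.3]
width: 0.205
[ 0.58952268 -0.08451198  0.0468114 ] 19.331960708822706 -0.254847259367722 0.0011950211504661097 [-4.99480783  6.83721685  3.30678984]
```

View pics/top8z.png

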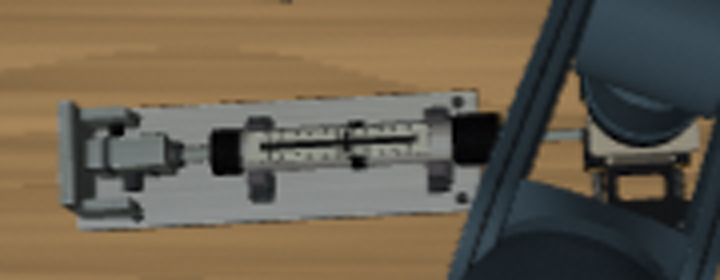

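View pics/side8z.png

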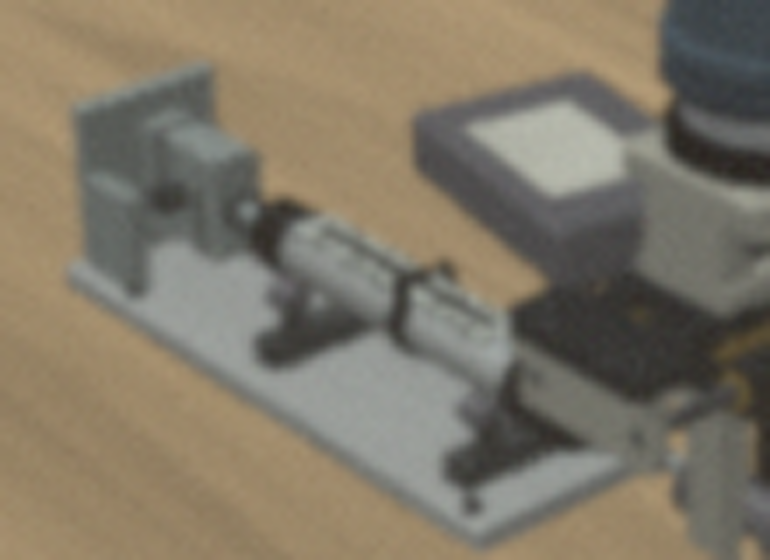

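View pics/wrist8.png

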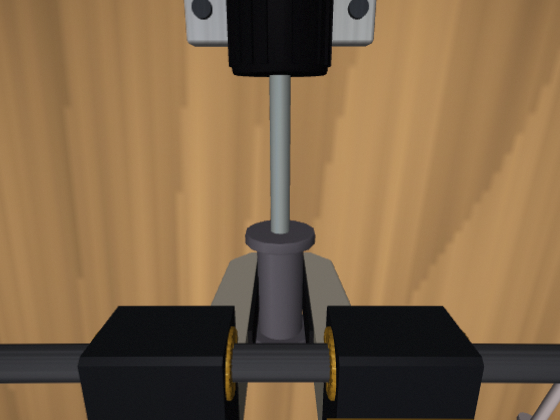

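```bash
python3 - <<'E'
from h import *
a=cv2.imread('pics/top8.png'); c=a[198:222,190:266]; cv2.imwrite('pics/top8y.png',cv2.resize(c,None,fx=10,fy=10,interpolation=cv2.INTER_CUBIC))
g=cv2.cvtColor(cv2.imread('pics/wrist8.png'),cv2.COLOR_BGR2GRAY); g7=cv2.cvtColor(cv2.imread('pics/w7.png'),cv2.COLOR_BGR2GRAY)
print(g[60:85,280].tolist(), g7[215:240,280].tolist(), g[222:240,280].tolist())
E
```

```text
[14, 14, 13, 12, 14, 13, 14, 14, 12, 12, 11, 6, 4, 4, 27, 128, 143, 143, 142, 143, 144, 144, 142, 142, 143] [13, 13, 12, 14, 16, 11, 13, 16, 14, 15, 13, 12, 13, 16, 14, 12, 95, 152, 152, 103, 66, 67, 64, 67, 66] [143, 143, 143, 143, 143, 143, 142, 144, 144, 144, 143, 117, 76, 55, 57, 57, 56, 56]
```

View pics/top8y.png

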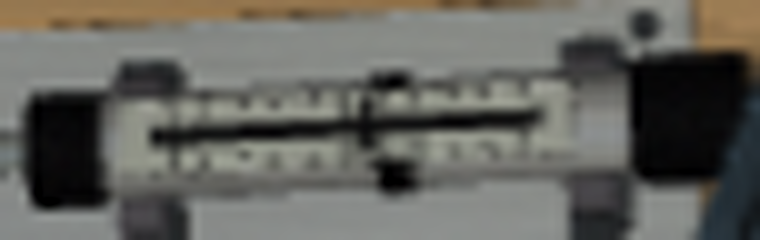

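```bash
python3 -m inch '[[[0,0,-0.2],[0,0,0]],[[0,0,-0.2],[0,0,0]],[[0,0,-0.2],[0,0,0]],[[0,0,-0.1],[0,0,0]],[[0,0,0],[0,0,0]],[[0,0,0],[0,0,0]],[[0,0,0],[0,0,0]],[[0,0,0],[0,0,0]]]'
python3 - <<'E'
from h import *
for n in('wrist','top','side'): save(n+'9',viewer.capture(n))
s=monitor.read_state();print(s['ee_pos'],s['width']*93,(s['ee_pos']-O)@X,(s['ee_pos']-O)@Y,s['wrist_force'])
a=cv2.imread('pics/top9.png'); c=a[198:222,190:266]; cv2.imwrite('pics/top9y.png',cv2.resize(c,None,fx=10,fy=10,interpolation=cv2.INTER_CUBIC))
a=cv2.imread('pics/side9.png'); c=a[175:205,245:290]; cv2.imwrite('pics/side9z.png',cv2.resize(c,None,fx=14,fy=14,interpolation=cv2.INTER_CUBIC))
E
```

```text
time: 15.3
ee_pos: [0.5899, -0.0913, 0.0468]
tool_rot: [-1.568, 0.002, 0.058]
wrist_force: [-3.8, 6.6, 3.7]
width: 0.207
[ 0.58991613 -0.09122804  0.04680496] 19.174278212610165 -0.2615748179770262 0.0011794625787620136 [-4.70923889  6.9398909   3.80336585]
```

View pics/top9y.png

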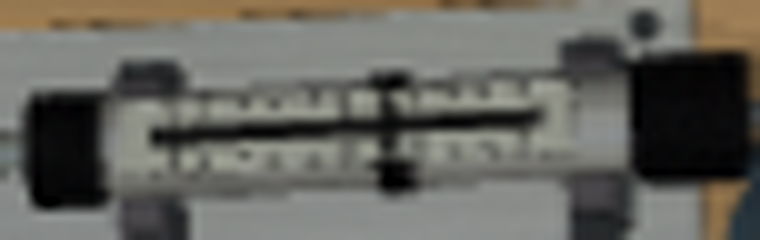

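View pics/side9z.png

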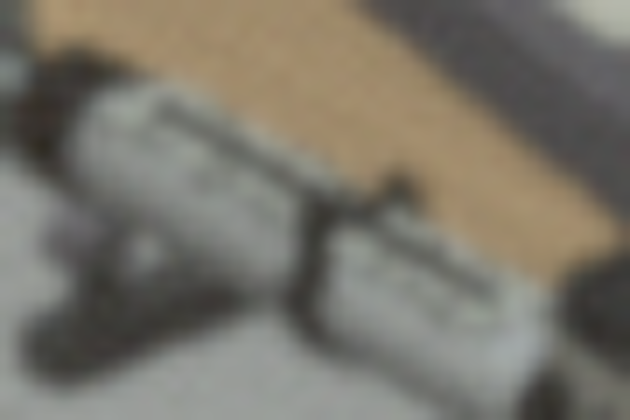

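View pics/wrist9.png

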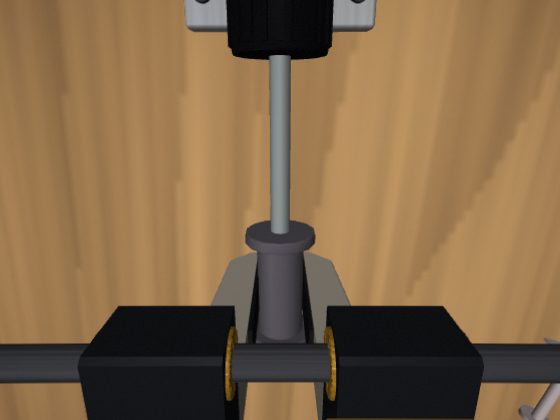

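```bash
python3 - <<'E'
from h import *
a=cv2.imread('pics/top8.png'); b=cv2.imread('pics/top9.png'); c=cam('top')
A=cv2.cvtColor(a,cv2.COLOR_BGR2GRAY).astype(float);B=cv2.cvtColor(b,cv2.COLOR_BGR2GRAY).astype(float)
D=(A-B)[200:220,215:240]
def cen(W,t):
    W=np.where(W>t,W,0); y,x=np.mgrid[200:220,215:240]; return (W*x).sum()/W.sum(),(W*y).sum()/W.sum()
pn=cen(D,8); po=cen(-D,8)
rg=lambda p,z:np.round([((onz(c,[p],z)[0]-O)@X)*1e3,((onz(c,[p],z)[0]-O)@Y)*1e3],1)
print('new',pn,rg(pn,.075),'old',po,rg(po,.075))
def ear(r0,r1):
    W=np.maximum(110-B[r0:r1,224:235],0); y,x=np.mgrid[r0:r1,224:235]; return (W*x).sum()/W.sum(),(W*y).sum()/W.sum()
print(B[203:220,222:238].astype(int))
for e in (ear(205,208),ear(213,218)):
    print(e,[rg(e,z) for z in(.06,.068,.076)])
print([rg((190+(v-5)/10,198+y/10),.074) for v,y in((176,135),(523,120))])
E
```

```text
new (np.float64(228.50511945392492), np.float64(210.0443686006826)) [-60.9  -0.2] old (np.float64(226.1660026560425), np.float64(209.96148738379813)) [-54.3  -0.8]
[[137 137 137 137 136 135 136 136 135 135 136 135 137 136 136 137]
 [138 138 138 138 139 140 140 139 139 139 138 138 139 138 138 138]
 [138 137 138 139 126  75  70  49  63 113 140 139 133 111 112 113]
 [ 95  96  93  80  73  30  13   6  36  82  90  75  78  85 112 105]
 [127 116  93 144 144 120  56 110 124  92 140 139 124  93 142 129]
 [142 131  90 142 142 124  38  79 135 115 142 142 141 141 145 144]
 [144 131  79 108 108  97  33  36  77  75  76  70  50  51  49  45]
 [ 32  30  19  23  23  21  11  11  17  17  17  15  11  12  13  21]
 [ 45  68  69  70  68  62  32  46 104 104 115 142 141 142 141 141]
 [138 134 105 112 142 124  34  65 135 107 119 147 139 122 145 139]
 [143 137 107 117 144 129  65  78 111 112 123 152 142 108 134 137]
 [123 125 100 115 101  50  15  17  29  66 112 127 125 122 123 123]
 [113 112 110 109 108  91   6   7  22  66 104 104 104 102 107 105]
 [ 91  89  96  95  93  76   7   4   8  43  90  94 110 110 109 116]
 [137 137 137 137 137 130  91  73  98 109 137 137 138 139 138 139]
 [138 139 138 138 139 139 136 135 136 137 138 138 139 139 138 139]
 [139 139 139 140 140 141 140 140 140 141 141 140 140 141 142 141]]
(np.float64(228.69854721549638), np.float64(205.88619854721549)) [array([-60.9, -14.8]), array([-61.5, -13.4]), array([-62., -12.])]
(np.float64(228.94059405940595), np.float64(215.05657708628004)) [array([-60.6,  11.9]), array([-61.1,  13.1]), array([-61.7,  14.4])]
[array([0.1, 0.7]), array([-98.6,   1.4])]
```

```bash
python3 -m inch '[[[0,0,0],[0,0,0]],[[0,0,0],[0,0,0]],[[0,0,0],[0,0,0]],[[0,0,0],[0,0,0]],[[0,0,0],[0,0,0]],[[0,0,0],[0,0,0]],[[0,0,0],[0,0,0]],[[0,0,0],[0,0,0]],[[0,0,0],[0,0,0]],[[0,0,0],[0,0,0]]]'
python3 - <<'E'
from h import *
x=[]
save('top10',viewer.capture('top')); s=monitor.read_state(); print(s['time'],(s['ee_pos']-O)@X,s['width'],s['wrist_force'])
A=cv2.imread('pics/top9.png').astype(int);B=cv2.imread('pics/top10.png').astype(int);print(abs(A-B)[200:220,190:266].max())
arm.hand_in()
E
```

```text
time: 16.45
ee_pos: [0.5899, -0.0912, 0.0468]
tool_rot: [-1.568, 0.002, 0.058]
wrist_force: [-4.6, 6.2, 3.4]
width: 0.207
16.5 -0.2615974562641864 0.20935680284895608 [-4.17812456  6.26626913  3.01585947]
5
the job is handed in; nothing more can be done
```

The scale is turned face up, and the handle is drawn out with the pointer between the clip's ears. I handed the job in at 16.5 s with the handle still gripped.

- **Roll:** With the handle still in, I pressed shut fingertips on the front cap and dragged it over in two passes. The wrist picture then showed the slot centred on the tube, within about 0.02 rad of straight up. While drawing, the top view showed the clip's ears still even on both sides of the axis.
- **Draw:** I gripped the waist of the handle and drew it out 62.5 mm by arm position. The clip measured about 62.2–62.6 mm from the pointer's rest position. In the top view the pointer was at −60.9 mm along the rig and the clip's middle at about −61.2 mm. The views disagree by about 1 mm on absolute position, but they agree that the pointer stands between the ears.
- **Hold:** I held still for 1 s. The pull was about 6–7 N and steady, and the tool moved less than 0.1 mm. The top picture of the balance did not change, and the handle had not slipped in the grip.
- **Other things:** The clip stayed where it was. The gripper touched only the cap and the handle.

The highest pressing force I read was about 20 N, during the first drag. The wrist force read about 4–5 N sideways (world −x) during the hold. I did not correct this because the tool was steady.

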